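# Strip the mandrel bar and put the collar and drums away in their saddles

## Robot

A 7-joint arm with a two-finger parallel gripper is mounted at the origin on a cart in front of the work surface, level with it; the furniture and walls round the work are solid. World frame = base frame: x ahead of the robot, y to its left, z up, the work surface at z = 0. Lengths are in mm, angles in rad, forces in N, time in s.
With the tool pointing down it reaches from about 400 to 900 mm from the base axis. Payload 5.6 kg.
Tool frame: the origin (TCP) lies midway between the tips of the shut fingers; the grasp point (between the pads) lies 19 mm behind it; x points along the fingers, y is the direction in which the jaws open and shut, and the axes are right-handed (so a half turn about x gives the same grasp; the last joint's range is limited). The gripper opens to 92 mm and grips with 3 to 60 N. Pads are 20 mm wide; open, the fingers measure 128 mm over their backs; the gripper's body (75 mm by 189 mm) begins 69 mm behind the grasp point.
Start: joints at [-1.167, 0.468, -0.012, 1.603, 0.006, 1.071, -0.056], TCP at [280.893, 586.181, 214.592] pointing down, gripper open.
Joint ranges: [-2.53, 2.53], [-0.31, 2.02], [-1.57, 1.55], [0.28, 2.44], [-1.29, 4.43], [0.15, 1.84], [-2.92, 2.92]. Speed limits (rad/s): [2.57, 2.57, 3.14, 3.14, 3.14, 3.14, 3.14].

## Interface

Orientations are given as a rotation vector (axis times angle).
In Python, from cell import robot, grip, kin, viewer gives the robot as it stands. Calls block until the motion is done:
- robot.movep(position, orientation): joint-space move of the TCP to a pose.
- robot.servo_line(position, feed=150, rotation=None): straight line of the TCP; rotation=None keeps the orientation; feed is the mean speed in mm/s.
- robot.goto_joints(angles): joint-space move.
- grip(opening, newtons=None): opening from 0.0 (shut) to 1.0 (fully open); newtons is the grip in N (None keeps the last); returns when the fingers have stopped.
- robot.hold(seconds).
- kin.ik(position, orientation): joint angles nearest the present ones, or None.
- robot.observe(): the state.
- viewer.read_camera(name): name is "side" or "top" or "wrist"; returns the picture (420x560x3 uint8, red, green, blue); there is no depth.
- viewer.camera_info(name): a dict with "camera_matrix" (3x3 intrinsics, pixels), "R" (3x3) and "t" (3): a world point X has camera coordinates R X + t. Camera axes: x right, y down, z forward; pixel columns grow to the right and rows downward; lengths in mm; the calibration is good to about 2 mm. A picture is of the moment at which its call begins: read the wrist's pose just before it. camera_info takes no time and is no camera call; for the wrist camera it gives the pose at the moment of the call.
A pose or a line that the arm cannot do raises robot.IKError and nothing moves.
- robot.job_done(): hands the job in, once; it reports no verdict.
Trained networks look in the newest picture that a camera, given by its name, has taken for a name from the list of things; names that differ only in an ending like _2 or _b are one class to them, and where a whole thing is asked for, a point or a joint stands for the part that bears it (a point fixed in the world has none). Each returns a list of dicts, best first, with "confidence" (0 to 1); they miss things now and then, are a little off and sometimes report something else, mostly with a low value. They report only what shows in the picture. A call takes as long as a camera call.
- viewer.silhouettes(name, camera): "mask" (420x560 bool, what is visible of it).
- viewer.pinpoint(name, camera): "at" ([x, y, z] in mm, in the coordinates of the camera as it stood for that picture, good to about 4 mm: a listed point, or the origin of a listed thing).
The state is a dict: "t": time; "joints": joint angles; "joint_velocities": joint speeds; "joint_torque": joint torques, N m; "tcp_pos": TCP position; "tcp_rot": TCP orientation; "contact_force": force on the tool from outside, world axes, zero at the start; "wrist_torque": the same for the moment, N m; "grip_width": opening from 0.0 (shut) to 1.0 (fully open).
Only numpy, scipy, OpenCV 4.12 (cv2) and the standard library are available. Lean on these libraries where they do the work, as an engineer would, in place of code of your own. Each camera call takes 0.05 s, during which the arm holds its last target. There are 200 camera calls.

## Task

The bend test is over: slide the dark stop collar off the free end of the horizontal bar and lay it in its saddle while all the drums are still on the bar, then slide the three white drums off after it. Lay every piece in the V saddle made for it (the one whose foot is as wide as the piece's diameter), its axis along the groove, centred on the saddle and let go. Leave the loose black attenuator where it lies.

Things in the scene. Friction and masses are not known exactly. Their poses are not given: they have to be found in the camera images.
- fixture: Fixed holder: grey foot 90 x 64 x 10 mm, post 100 mm high and one horizontal steel bar, 10 mm diameter. Origin: underside of the foot, below the post. The bar runs along -y of this body at height 85 mm, from a shoulder at y = -17 mm to the free end at y = -180 mm. The pieces hang on it, the collar always nearest the free end, the drums behind it in any order.
- collar_centre (a point): Stop collar: plain dark steel ring, 28 mm outside diameter, 26 mm long, with a thin black slot line along it; already slack on the bar, about 0.05 kg. Bore 18 mm; hanging on the bar its axis lies 4 mm below the bar's. Point: its centre, on its axis, half-way along. y axis: its bore axis; x and z turn as it rolls.
- small_drum_centre (a point): Small winding drum: white drum, 38 mm outside diameter, body 28 mm long, with a 24 mm hub standing out 6 mm at each end (40 mm in all), under 0.12 kg. Bore 18 mm; hanging on the bar its axis lies 4 mm below the bar's. Point: its centre, on its axis, half-way along. y axis: its bore axis; x and z turn as it rolls.
- medium_drum_centre (a point): Medium winding drum: white drum, 48 mm outside diameter, body 28 mm long, with a 24 mm hub standing out 6 mm at each end (40 mm in all), under 0.12 kg. Bore 18 mm; hanging on the bar its axis lies 4 mm below the bar's. Point: its centre, on its axis, half-way along. y axis: its bore axis; x and z turn as it rolls.
- large_drum_centre (a point): Large winding drum: white drum, 60 mm outside diameter, body 28 mm long, with a 24 mm hub standing out 6 mm at each end (40 mm in all), under 0.12 kg. Bore 18 mm; hanging on the bar its axis lies 4 mm below the bar's. Point: its centre, on its axis, half-way along. y axis: its bore axis; x and z turn as it rolls.
- collar_saddle_seat (a point): Saddle of the stop collar (fixed): grey, foot 28 mm wide (the piece's diameter), 50 mm long, 6 mm thick, with a V groove 28 mm long, 18 mm wide, its faces rising at 30 degrees. Point: where the seated piece's centre belongs, 44 mm above the bench. y axis: along the groove; x: across it; z up.
- small_drum_saddle_seat (a point): Saddle of the small winding drum (fixed): grey, foot 38 mm wide (the piece's diameter), 50 mm long, 6 mm thick, with a V groove 28 mm long, 25 mm wide, its faces rising at 30 degrees. Point: where the seated piece's centre belongs, 49 mm above the bench. y axis: along the groove; x: across it; z up.
- medium_drum_saddle_seat (a point): Saddle of the medium winding drum (fixed): grey, foot 48 mm wide (the piece's diameter), 50 mm long, 6 mm thick, with a V groove 28 mm long, 31 mm wide, its faces rising at 30 degrees. Point: where the seated piece's centre belongs, 54 mm above the bench. y axis: along the groove; x: across it; z up.
- large_drum_saddle_seat (a point): Saddle of the large winding drum (fixed): grey, foot 60 mm wide (the piece's diameter), 50 mm long, 6 mm thick, with a V groove 28 mm long, 39 mm wide, its faces rising at 30 degrees. Point: where the seated piece's centre belongs, 60 mm above the bench. y axis: along the groove; x: across it; z up.
- attenuator: Bystander: small loose black attenuator block with a white dial on top, 24 x 68 x 29 mm, lying on the bench. Origin: centre of its underside; y along its length. Not to be moved.

How it is judged:
By the outcome, as a careful person would: the job done as asked, in the order asked, and still so for the second after the job is handed in, with the robot touching nothing.
It also fails if it takes over 104 s, if anything falls off the work surface, if the arm or the gripper's body presses on something with over 40 N, if the wrist force passes 120 N, or if a joint passes its speed limit or range.

## Working session

There is one attempt and no reset: what is moved stays moved. The work goes in short steps, each a Python script; the robot and the scene stay as the last script left them, time stands still between calls to the robot, and variables do not carry over. Pictures are saved under pics/ and viewed, about 12 in all and at most 16, crops included, and the job is handed in when it is done.

```bash
ls; mkdir -p pics; cat > h.py <<'E'
import numpy as np, cv2
from cell import robot, grip, kin, viewer
from scipy.spatial.transform import Rotation as Ro
def pic(cam,fn):
    im=viewer.read_camera(cam); cv2.imwrite('pics/'+fn,im[:,:,::-1]); return im
def pin(name,cam):
    ci=viewer.camera_info(cam); R=np.array(ci['R']); t=np.array(ci['t'])
    return [(round(d['confidence'],2),np.round(R.T@(np.array(d['at'])-t),1)) for d in viewer.pinpoint(name,cam)[:3]]
N=['fixture','collar_centre','small_drum_centre','medium_drum_centre','large_drum_centre','collar_saddle_seat','small_drum_saddle_seat','medium_drum_saddle_seat','large_drum_saddle_seat','attenuator']
E
python3 - <<'E'
from h import *
a=pic('side','s1.png');
for n in N: print(n,'side',pin(n,'side'))
b=pic('top','t1.png')
for n in N: print(n,'top',pin(n,'top'))
c=pic('wrist','w1.png')
cv2.imwrite('pics/st1.png',cv2.resize(np.vstack([a,b])[:,:,::-1],None,fx=.71,fy=.71))
for k in ('side','top','wrist'): ci=viewer.camera_info(k); print(k,np.round(ci['camera_matrix'],1).tolist(),np.round(ci['R'],3).tolist(),np.round(ci['t'],1))
print(robot.observe())
E
```

```text
pics
fixture side [(0.93, array([577. , 353.1,  -1.5]))]
collar_centre side [(0.55, array([572.7, 198.2,  77.3])), (0.39, array([579.3, 274.7,  81.1]))]
small_drum_centre side [(0.36, array([581.2, 272.6,  78.7]))]
medium_drum_centre side [(0.51, array([576.8, 312.7,  81. ]))]
large_drum_centre side [(0.54, array([569.8, 234.1,  75.9])), (0.35, array([581.5, 316.2,  80.4]))]
collar_saddle_seat side [(0.66, array([459. , -76.9,  41.6]))]
small_drum_saddle_seat side [(0.49, array([582.5, -61.4,  46.6])), (0.36, array([ 458.1, -250.6,   52.6])), (0.27, array([579.1, 348.6,  -3.2]))]
medium_drum_saddle_seat side [(0.84, array([ 459.3, -250.9,   54.7]))]
large_drum_saddle_seat side [(0.72, array([ 590.9, -271.8,   58. ])), (0.56, array([460.4, -78.4,  39.5]))]
attenuator side [(0.62, array([425.9,  50.3,  -0.7]))]
fixture top [(0.88, array([577.4, 347.5,   0.9]))]
collar_centre top [(0.59, array([573.4, 197.6,  84.1]))]
small_drum_centre top [(0.68, array([583.9, -65.6,  48.1])), (0.65, array([575.2, 268.6,  83.5]))]
medium_drum_centre top [(0.51, array([579.2, 310.8,  80.6]))]
large_drum
[... 923 characters left out ...]
27.4  390.2]
{'t': 1.15, 'joints': array([-1.16699878,  0.46748938, -0.01159628,  1.60270381,  0.0060005 ,
        1.07142721, -0.05631908]), 'joint_velocities': array([-0.00121022, -0.00084958,  0.00128318, -0.00166707, -0.00074168,
        0.00161824, -0.00080932]), 'joint_torque': array([-1.18860394e-04, -5.20433521e+01, -1.22264351e-02, -2.44065499e+01,
       -5.67207718e-02,  1.13492663e-02,  3.81687556e-06]), 'tcp_pos': array([280.89242902, 586.17015115, 214.59767532]), 'tcp_rot': array([ 0.35045566,  1.54219415, -0.35045618]), 'contact_force': array([0.85427036, 0.39179787, 1.21878475]), 'wrist_torque': array([-0.00683584,  0.01182634,  0.04879739]), 'grip_width': 0.9970646052962153}
```

View pics/s1.png

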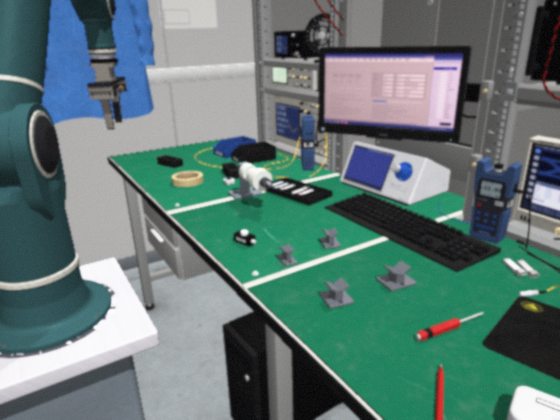

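View pics/t1.png

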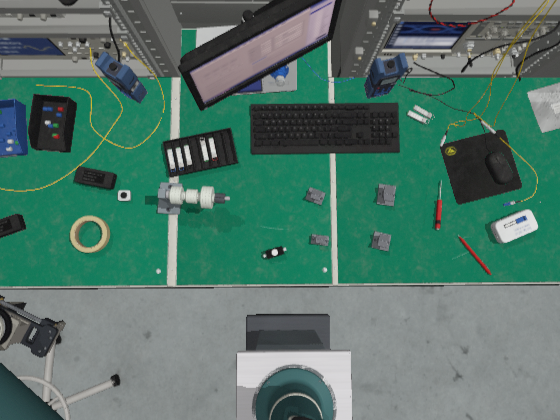

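```bash
cat >> h.py <<'E'
def down(yaw):  # tool x down; tool y at world angle yaw (from +x)
    x=np.array([0,0,-1.]); y=np.array([np.cos(yaw),np.sin(yaw),0]); return Ro.from_matrix(np.c_[x,y,np.cross(x,y)])
def camT():
    ci=viewer.camera_info('wrist'); o=robot.observe(); Rt=Ro.from_rotvec(o['tcp_rot']).as_matrix()
    R=np.array(ci['R']);c=-R.T@np.array(ci['t'])
    return Rt.T@(c-o['tcp_pos']), R@Rt   # cam pos in tool, R tool->cam
def look(target,dist,yaw):
    p,RC=camT(); Rt=down(yaw).as_matrix(); f=Rt@(RC.T@[0,0,1.]); return np.array(target)-dist*f-Rt@p
def ray(px,ci):
    K=np.array(ci['camera_matrix']);R=np.array(ci['R']);t=np.array(ci['t'])
    return -R.T@t, R.T@np.linalg.solve(K,[px[0],px[1],1.])
def proj(X,ci):
    K=np.array(ci['camera_matrix']);R=np.array(ci['R']);t=np.array(ci['t'])
    q=K@(R@np.array(X,float)+t); return q[:2]/q[2]
E
python3 - <<'E'
from h import *
print(camT(), Ro.from_rotvec(robot.observe()['tcp_rot']).as_matrix().round(2))
for tgt in ([576,260,80],[525,-165,50]):
  for yaw in (0,np.pi,np.pi/2,-np.pi/2):
    p=look(tgt,330,yaw); print(tgt,yaw,p.round(),kin.ik(p,down(yaw).as_rotvec()))
for tgt in ([575,198,62],[575,312,62],[459,-78,25],[582,-63,30],[458,-251,35],[592,-272,41]):
  for yaw in (0,np.pi,np.pi/2,-np.pi/2): print(tgt,yaw,np.round(kin.ik(tgt,down(yaw).as_rotvec()),2))
E
```

```text
(array([-169.83143838,    0.31114596,  -70.824885  ]), array([[ 3.24457621e-04,  9.99999559e-01,  8.81020657e-04],
       [-2.50938330e-01, -7.71411921e-04,  9.68002768e-01],
       [ 9.68003021e-01, -5.35157727e-04,  2.50937969e-01]])) [[ 0.    0.43  0.9 ]
 [-0.    0.9  -0.43]
 [-1.    0.    0.  ]]
[576, 260, 80] 0 [576. 272. 230.] [-0.74419795  0.43807982  0.3391987   1.6410024  -0.15988163  1.0899048
 -0.36047841]
[576, 260, 80] 3.141592653589793 [576. 248. 230.] [-0.27314201  0.43291811 -0.25011524  1.63377366  0.11740656  1.08965477
  2.58604975]
[576, 260, 80] 1.5707963267948966 [564. 260. 230.] [-0.52252641  0.40287863  0.04860282  1.6660413  -0.02167854  1.07319729
  1.1033356 ]
[576, 260, 80] -1.5707963267948966 [588. 260. 230.] [-0.92830023  0.49128092  0.64228849  1.63970178 -0.31969605  1.11791412
 -1.77212858]
[525, -165, 50] 0 [ 525. -153.  200.] [-0.40214105  0.37367514  0.78317845  1.91175498 -0.31481235  0.9822922
  0.52415975]
[525, -165, 50] 3.141592653589793 [ 525. -177.  200.] [-0.67114181  0.68679843  1.35475434  1.90864426 -0.73544172  1.17607899
 -2.18365425]

[... 1362 characters left out ...]
1.89 -0.16  0.66  1.76]
[582, -63, 30] -1.5707963267948966 [-0.41  0.68  0.62  1.91 -0.58  0.73 -1.03]
[458, -251, 35] 0 [-0.17  0.65  0.79  2.07 -0.72  0.71  1.08]
[458, -251, 35] 3.141592653589793 [-0.47  1.07  1.33  2.08 -1.21  1.14 -1.66]
[458, -251, 35] 1.5707963267948966 [ 0.16  0.54  0.34  2.05 -0.31  0.6   2.28]
[458, -251, 35] -1.5707963267948966 [-0.31  0.76  1.    2.08 -0.91  0.83 -0.32]
[592, -272, 41] 0 [-0.11  0.78  0.7   1.74 -0.64  0.86  0.89]
[592, -272, 41] 3.141592653589793 [-0.4   1.18  1.33  1.76 -1.22  1.28 -1.88]
[592, -272, 41] 1.5707963267948966 [ 0.15  0.69  0.32  1.72 -0.29  0.78  2.18]
[592, -272, 41] -1.5707963267948966 [-0.12  0.79  0.73  1.74 -0.67  0.87 -0.66]
```

```bash
python3 - <<'E'
from h import *
for i,(tgt,d) in enumerate((([576,265,80],320),([525,-165,40],320))):
    p=look(tgt,d,0); robot.movep(p,down(0).as_rotvec())
    a=pic('wrist',f'w_{i}.png')
    np.save(f'ci{i}.npy',viewer.camera_info('wrist'),allow_pickle=True)
    for n in (N[:5] if i==0 else N[5:9]): print(n,pin(n,'wrist'))
print(robot.observe()['t'])
E
```

```text
fixture [(0.56, array([584.2, 352.1,  -2. ]))]
collar_centre [(0.89, array([567.5, 201.9,  77.4]))]
small_drum_centre [(0.82, array([574.3, 274. ,  78. ])), (0.19, array([572. , 197.4,  80.1]))]
medium_drum_centre [(0.86, array([580.9, 317.3,  82.1]))]
large_drum_centre [(0.83, array([570.3, 237.5,  80.3])), (0.71, array([576.2, 273. ,  76.4]))]
collar_saddle_seat []
small_drum_saddle_seat [(0.76, array([587.4, -67.7,  49.5]))]
medium_drum_saddle_seat [(0.64, array([ 458.3, -257.5,   51.7]))]
large_drum_saddle_seat [(0.78, array([ 589.8, -270.1,   60.2]))]
4.8833
```

View pics/w_0.png

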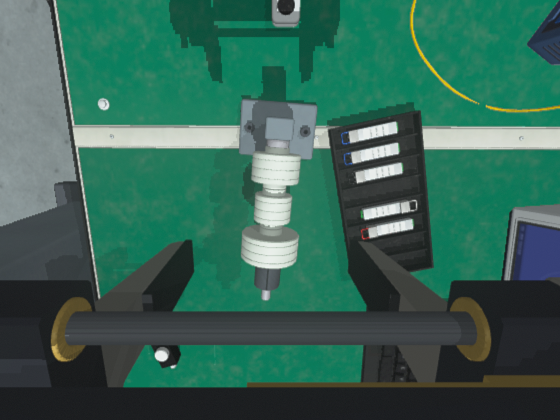

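View pics/w_1.png

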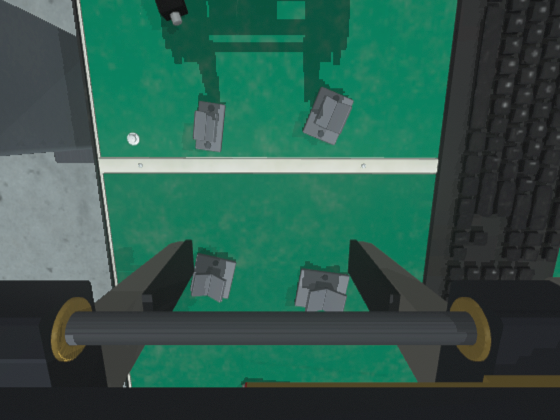

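```bash
cat >> h.py <<'E'
def onplane(px,ci,z):
    c,d=ray(px,ci); return c+d*(z-c[2])/d[2]
def rectify(im,ci,z,x0,x1,y0,y1,s=3):
    # top-down map at plane z: col -> x, row -> decreasing y, s px/mm
    X,Y=np.meshgrid(np.arange(x0,x1,1/s),np.arange(y1,y0,-1/s))
    K=np.array(ci['camera_matrix']);R=np.array(ci['R']);t=np.array(ci['t'])
    P=np.stack([X,Y,np.full_like(X,z)],-1)@R.T+t; q=P@K.T; q=q[...,:2]/q[...,2:]
    return cv2.remap(im,q.astype(np.float32),None,cv2.INTER_LINEAR)
E
python3 - <<'E'
from h import *
S={'large':(591,-272,60),'medium':(458,-253,48),'small':(585,-65,38),'collar':(459,-78,28)}
out=[]
def saddle(ks):
    a=viewer.read_camera('wrist'); ci=viewer.camera_info('wrist')
    cs=[]
    for k in ks:
        x,y,w=S[k]; r=rectify(a,ci,6,x-55,x+55,y-55,y+55,4)
        hsv=cv2.cvtColor(r,cv2.COLOR_RGB2HSV); m=((hsv[...,1]<70)&(hsv[...,2]>40)&(hsv[...,2]<215)).astype(np.uint8)
        m=cv2.morphologyEx(m,cv2.MORPH_OPEN,np.ones((7,7),np.uint8))
        n,l,st,ce=cv2.connectedComponentsWithStats(m)
        i=l[180:260,180:260]; i=np.bincount(i[i>0]).argmax()
        c=cv2.findContours((l==i).astype(np.uint8),0,2)[0]; c=max(c,key=cv2.contourArea)
        R=cv2.minAreaRect(c); print(k,w,'c',np.round([x-55+R[0][0]/4,y+55-R[0][1]/4],1),'size',np.round(np.array(R[1])/4,1),'angImg',round(R[2],1))
        cv2.drawContours(r,[cv2.boxPoints(R).astype(int)],0,(255,0,0),1); out.append(r)
    
robot.movep([525,-335,200],down(0).as_rotvec()); saddle(['large','medium'])
robot.movep([525,-142,200],down(0).as_rotvec()); saddle(['small','collar'])
cv2.imwrite('pics/sad.png',cv2.resize(np.vstack([np.hstack(out[:2]),np.hstack(out[2:])]),None,fx=.68,fy=.68)[:,:,::-1])
robot.movep([575,185,200],down(0).as_rotvec())
a=pic('wrist','w_2.png'); np.save('ci2.npy',viewer.camera_info('wrist'),allow_pickle=True)
for n in N[:5]: print(n,pin(n,'wrist'))
cv2.imwrite('pics/fix.png',rectify(a,viewer.camera_info('wrist'),81,510,640,160,360,4)[:,:,::-1][:,:,:])
print(robot.observe()['t'])
E
python3 -c "
import cv2;a=cv2.imread('pics/fix.png');cv2.imwrite('pics/fix_s.png',cv2.resize(a,None,fx=.75,fy=.75))"
```

```text
large 60 c [ 588.9 -271. ] size [59.8 49.9] angImg 8.2
medium 48 c [ 455.4 -252.1] size [48.8 49.8] angImg 13.6
small 38 c [586.8 -67.3] size [39.  49.8] angImg 21.9
collar 28 c [458.8 -77.7] size [30.9 49.7] angImg 7.9
fixture [(0.73, array([584. , 351.3,  -2. ]))]
collar_centre [(0.57, array([570.7, 200.2,  83.1]))]
small_drum_centre [(0.76, array([577.2, 276.1,  77.9]))]
medium_drum_centre [(0.58, array([578.1, 319.7,  80.3]))]
large_drum_centre [(0.61, array([574.5, 238.6,  82.5]))]
8.075
```

View pics/sad.png

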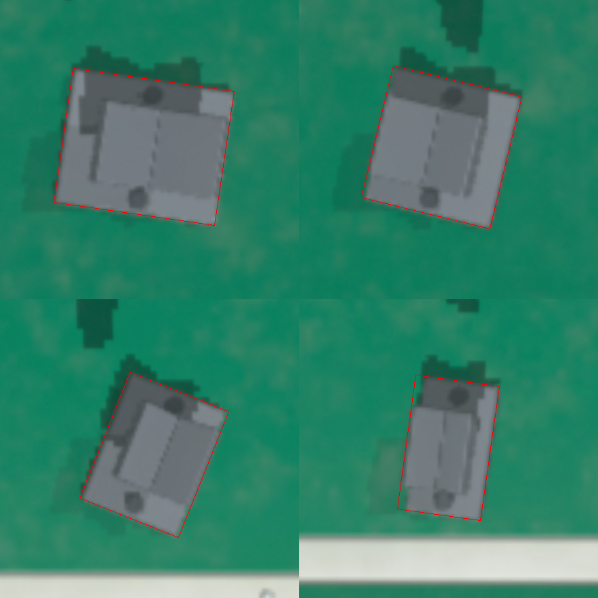

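View pics/fix_s.png

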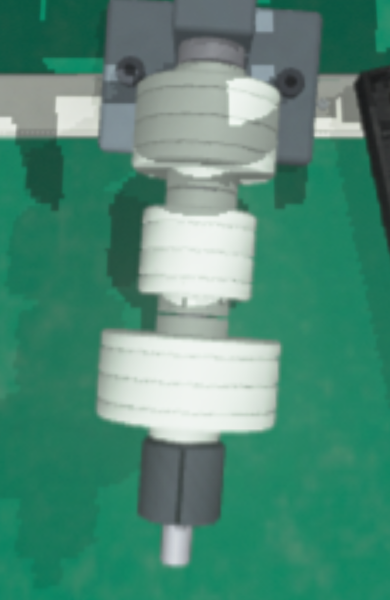

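```bash
cat >> h.py <<'E'
A=np.radians(4.2); U=np.array([-np.sin(A),-np.cos(A),0])
def bar(y,z=62): return np.array([570.4+np.tan(A)*(y-202),y,z])
SEAT={'collar':((460.0,-77.8),8.2,44,28),'small':((586.7,-67.1),21.9,49,38),'medium':((455.3,-252.1),13.6,54,48),'large':((589.1,-270.9),8.2,60,60)}
def pick(k,yb,slide,off=0):
    """grip at bar y=yb+off, lift, slide off"""
    w=SEAT[k][3]; r=down(-A).as_rotvec(); op=min(.97,(w+26)/92)
    robot.movep(bar(yb+off,175),r); grip(op,20)
    robot.servo_line(bar(yb+off,62),feed=120); g=grip(0.0,20)
    o=robot.observe(); print('grip mm',o['grip_width']*92,'F',np.round(o['contact_force'],1))
    p=o['tcp_pos']; robot.servo_line(p+[0,0,3.5],feed=20)
    print('lifted F',np.round(robot.observe()['contact_force'],1))
    robot.servo_line(p+[0,0,3.5]+U*slide,feed=90)
    o=robot.observe(); print('off mm',o['grip_width']*92,'F',np.round(o['contact_force'],1),'t',o['t'])
    robot.servo_line(o['tcp_pos']+[0,0,90],feed=150)
def place(k,along=0,extra=0.5):
    """along: piece centre minus grasp point, mm along groove +y"""
    (x,y),a,h,w=SEAT[k]; a=np.radians(a); g=np.array([np.sin(a),np.cos(a),0]); r=down(-a).as_rotvec()
    p=np.array([x,y,h-19+extra])-along*g
    robot.movep(p+[0,0,120],r); robot.servo_line(p+[0,0,12],feed=150); robot.servo_line(p,feed=15)
    print('seat F',np.round(robot.observe()['contact_force'],1), 'err',np.round(robot.observe()['tcp_pos']-p,2))
    grip(min(.98,(w+16)/92)); robot.hold(.2); robot.servo_line(p+[0,0,100],feed=120)
    print('t',robot.observe()['t'])
E
python3 - <<'E'
from h import *
robot.movep(bar(199,175),down(-A).as_rotvec()); 
pick('collar',200.5,80,-1.5)
pic('side','s2.png')
E
```

```text
grip mm 27.354872317316964 F [0.3 0.  2.5]
lifted F [-0.4  0.1 -0.4]
off mm 27.302301937518752 F [0.3 0.4 0.1] t 12.275
```

```bash
python3 - <<'E'
from h import *
o=robot.observe();print(o['tcp_pos'])
a=viewer.read_camera('top');print(pin('collar_centre','top'),pin('large_drum_centre','top'))
b=viewer.read_camera('wrist');viewer.read_camera('side');print(pin('collar_centre','side'),pin('large_drum_centre','side'),pin('medium_drum_centre','side'))
s=cv2.imread('pics/s2.png')[100:220,180:340]; 
cv2.imwrite('pics/v2.png',np.hstack([cv2.resize(s,(400,300)),cv2.resize(b[:,:,::-1],(400,300))]))
E
```

```text
[563.69554147 120.24363547 154.74566557]
[] [(0.71, array([573.7, 232.7,  84.3]))]
[(0.61, array([561.6, 115.7, 170. ]))] [] [(0.64, array([578.4, 313.1,  77.5]))]
```

View pics/v2.png

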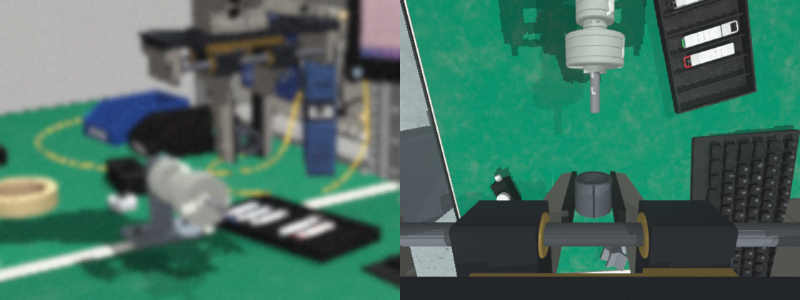

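```bash
cat >> h.py <<'E'
def along(k):
    """offset of held piece centre vs grasp point along back axis (tool -z), by silhouette overlap"""
    viewer.read_camera('wrist'); ci=viewer.camera_info('wrist'); o=robot.observe(); Rt=Ro.from_rotvec(o['tcp_rot']).as_matrix()
    nm='collar_centre' if k=='collar' else k+'_drum_centre'
    ms=viewer.silhouettes(nm,'wrist'); c0=o['tcp_pos']-19*Rt[:,0]
    w=SEAT[k][3]/2; cyl=[(w,13)] if k=='collar' else [(w,14),(12,20)]
    best=None
    res=[]
    th=np.linspace(0,2*np.pi,40)
    for m in ms[:2]:
        M=m['mask']; ys,xs=np.nonzero(M)
        if len(ys)<50: continue
        for d in np.arange(-8,8.1,.5):
            P=np.zeros(M.shape,np.uint8)
            for r,hl in cyl:
                pts=[proj(c0+Rt@[r*np.cos(t),r*np.sin(t),-(d+s*hl)],ci) for t in th for s in (-1,1)]
                cv2.fillConvexPoly(P,cv2.convexHull(np.array(pts,np.float32)).astype(np.int32),1)
            r0=ys.min()
            # compare only the back rim rows: central columns
            cc=int(proj(c0,ci)[0]); top=lambda Z:np.mean([np.nonzero(Z[:,c])[0].min() for c in range(cc-8,cc+9) if Z[:,c].any()] or [999])
            res.append((abs(top(M)-top(P)),d,m['confidence'],(M&(P>0)).sum()/(M|(P>0)).sum()))
    res.sort(); print('along',[np.round(r,2).tolist() for r in res[:2]], 'IoUbest',np.round(max(res,key=lambda r:r[3]),2) if res else None)
E
python3 - <<'E'
from h import *
along('collar')
E
```

```text
along [[0.0, -1.0, 0.75, 0.9], [0.76, -1.5, 0.75, 0.88]] IoUbest [3.71 1.   0.75 0.9 ]
```

```bash
python3 - <<'E'
from h import *
place('collar',0)
(x,y),a,h,w=SEAT['collar']
# view from above with camera over the piece
robot.movep([x+30,y-70,190],down(0).as_rotvec())
b=pic('wrist','w3.png');ci=viewer.camera_info('wrist');print(pin('collar_centre','wrist'))
cv2.imwrite('pics/v3.png',rectify(b,ci,44,x-50,x+50,y-50,y+50,5)[:,:,::-1])
E
```

```text
seat F [ 0.5  0.3 -1.1] err [ 0.09 -0.07 -0.  ]
t 17.9167
[(0.76, array([457.3, -75.2,  44. ]))]
```

View pics/v3.png

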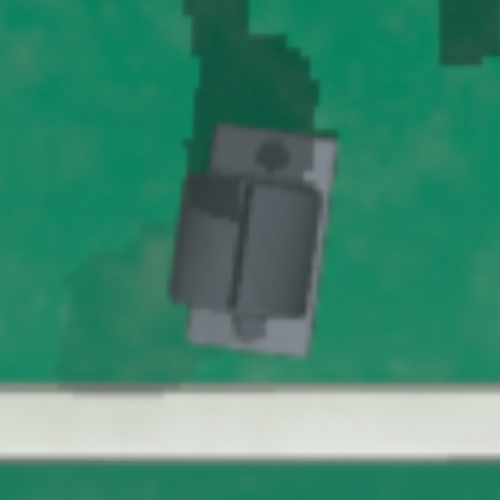

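```bash
cat >> h.py <<'E'
def overlay(k,b,ci,fn,d=0,piece=True,s=5,pad=75):
    (x,y),a,h,w=SEAT[k]; a=np.radians(a); gx=np.array([np.cos(a),-np.sin(a),0]); gy=np.array([np.sin(a),np.cos(a),0]); gz=np.array([0,0,1.])
    c=np.array([x,y,0.]); u0=proj([x,y,h],ci).astype(int)-pad
    u0=np.maximum(u0,0)
    im=cv2.resize(b[u0[1]:u0[1]+2*pad,u0[0]:u0[0]+2*pad],None,fx=s,fy=s,interpolation=cv2.INTER_CUBIC)
    T=lambda P:((np.array([proj(p,ci) for p in P])-u0+.5)*s-.5).astype(np.int32)
    cv2.polylines(im,[T([c+gz*6+gx*i*w/2+gy*j*25 for i,j in((1,1),(1,-1),(-1,-1),(-1,1))])],True,(255,0,0),1)
    th=np.linspace(0,2*np.pi,60)
    for r,hl in ([(w/2,13)] if k=='collar' else [(w/2,14),(12,20)]) if piece else []:
        for sg in (-1,1): cv2.polylines(im,[T([c+gz*h+gy*(d+sg*hl)+r*(gx*np.cos(t)+gz*np.sin(t)) for t in th])],True,(255,255,0),1)
    cv2.imwrite('pics/'+fn,im[:600,:800,::-1])
E
python3 - <<'E'
from h import *
b=viewer.read_camera('wrist'); overlay('collar',b,viewer.camera_info('wrist'),'v4.png',0,s=8,pad=37)
E
```

```text
(no output)
```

View pics/v4.png

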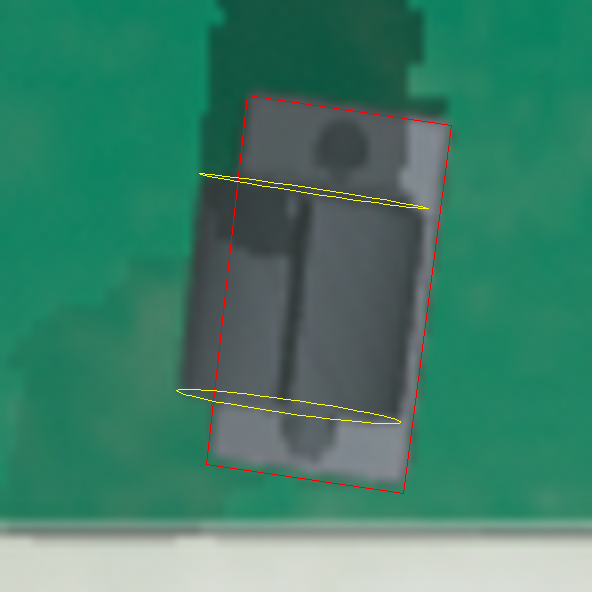

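```bash
python3 - <<'E'
from h import *
pick('large',233,112)
along('large')
place('large',0)
(x,y),a,h,w=SEAT['large']
robot.movep([x-30,y-70,190],down(0).as_rotvec())
b=pic('wrist','w5.png');ci=viewer.camera_info('wrist');print(pin('large_drum_centre','wrist'))
overlay('large',b,ci,'v5.png',0,s=6,pad=48)
E
```

```text
grip mm 59.01998321211372 F [-0.1  0.1  1.6]
lifted F [-0.1  0.  -1.1]
off mm 59.35561554644096 F [-0.7 -0.5 -1.3] t 24.1
along [[0.18, -0.5, 0.96, 0.83], [0.82, -1.0, 0.96, 0.82]] IoUbest [1.82 0.5  0.96 0.83]
seat F [ 0.5 -0.2  1.3] err [ 0.28 -0.1   0.22]
t 29.8583
[(0.64, array([ 591.2, -268.8,   60.3]))]
```

View pics/v5.png

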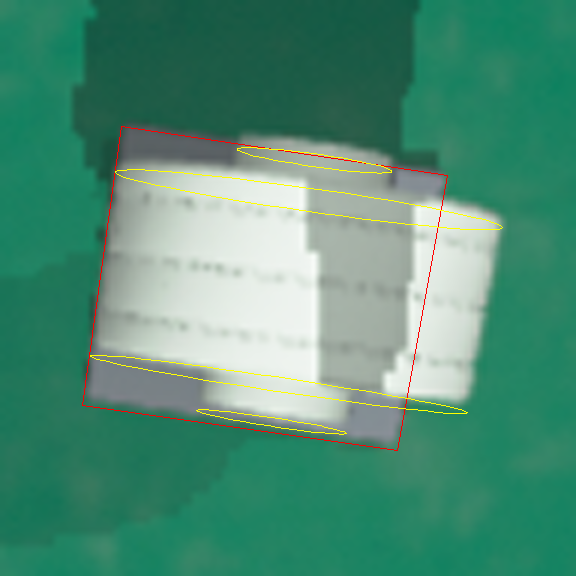

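```bash
cat >> h.py <<'E'
def nudge(k,d,dx=0):
    (x,y),a,h,w=SEAT[k]; a=np.radians(a); g=np.array([np.sin(a),np.cos(a),0]); gx=np.array([np.cos(a),-np.sin(a),0]); r=down(-a).as_rotvec()
    p=np.array([x,y,h-19.]); robot.movep(p+[0,0,100],r); grip(min(.98,(w+16)/92),15); robot.servo_line(p,feed=120); grip(0,15)
    p=robot.observe()['tcp_pos']; q=p+[0,0,1.5]; robot.servo_line(q,feed=15); q=q+d*g+dx*gx; robot.servo_line(q,feed=15); robot.servo_line(q-[0,0,1.2],feed=15)
    grip(min(.98,(w+16)/92)); robot.hold(.2); robot.servo_line(q+[0,0,100],feed=120); print('t',robot.observe()['t'])
E
python3 - <<'E'
from h import *
nudge('large',-1.8)
pick('small',274,155)
along('small')
place('small',1.0)
(x,y),a,h,w=SEAT['small']
robot.movep([x-30,y-70,190],down(0).as_rotvec())
b=pic('wrist','w6.png');ci=viewer.camera_info('wrist');print(pin('small_drum_centre','wrist'))
overlay('small',b,ci,'v6.png',0,s=6,pad=48)
E
```

```text
t 34.9
grip mm 37.35333570394581 F [-1.1  0.3  1.7]
lifted F [-0.3 -0.1 -0.6]
off mm 37.35949307869349 F [-0.4  0.4 -0.4] t 41.0833
along [[0.41, -0.5, 0.61, 0.91], [0.59, -1.0, 0.61, 0.91]] IoUbest [2.06 0.5  0.61 0.92]
seat F [ 0.6 -0.5  0.1] err [-0.01 -0.08 -0.02]
t 46.1583
[(0.59, array([585.5, -67.1,  50. ]))]
```

View pics/v6.png

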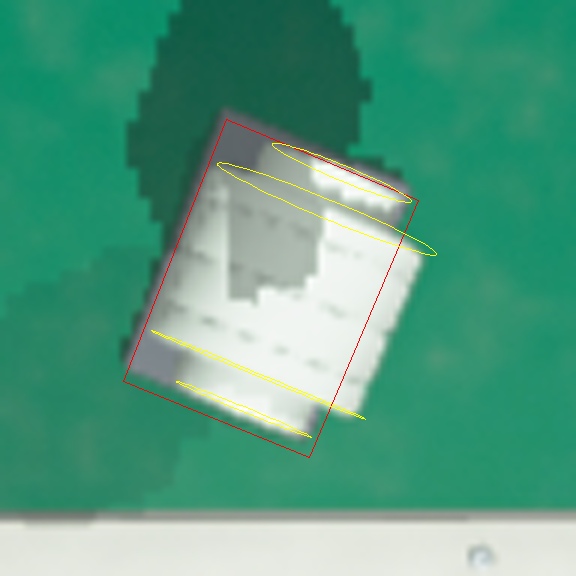

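```bash
python3 - <<'E'
from h import *
pick('medium',316,198)
along('medium')
place('medium',0.5)
def sh(k,dx):
    (x,y),a,h,w=SEAT[k]
    robot.movep([x+dx,y-70,190],down(0).as_rotvec()); robot.hold(.4)
    ci=viewer.camera_info('wrist'); b=viewer.read_camera('wrist'); np.save(f'f_{k}.npy',b); np.save(f'fci_{k}.npy',ci,allow_pickle=True)
    overlay(k,b,ci,f'f_{k}.png',0,s=4,pad=48)
for k,dx in (('medium',0),('large',0),('small',0),('collar',0)): sh(k,dx)
I=[cv2.imread(f'pics/f_{k}.png') for k in('medium','large','small','collar')]
cv2.imwrite('pics/f4.png',cv2.resize(np.vstack([np.hstack(I[:2]),np.hstack(I[2:])])[:,:],(600,600)))
print(robot.observe()['t'])
E
```

```text
grip mm 47.12444467140998 F [-0.9  0.6  1.8]
lifted F [-0.2 -0.8 -0.1]
off mm 47.62981145137802 F [-0.3 -0.3 -0.8] t 53.175
along [[0.06, -2.0, 0.96, 0.86], [0.76, -2.5, 0.96, 0.85]] IoUbest [ 1.06 -1.5   0.96  0.86]
seat F [0.1 0.1 1.1] err [ 0.25 -0.11  0.13]
t 58.9083
63.1583
```

View pics/f4.png

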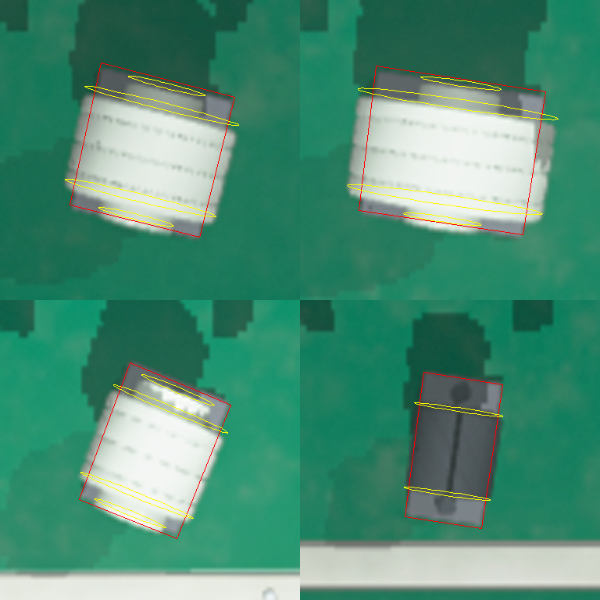

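```bash
cat > fit.py <<'E'
from h import *
def fit(k,b,ci):
    (x,y),a,h,w=SEAT[k]; a=np.radians(a); gx=np.array([np.cos(a),-np.sin(a),0]); gy=np.array([np.sin(a),np.cos(a),0]); gz=np.array([0,0,1.])
    hsv=cv2.cvtColor(b,cv2.COLOR_RGB2HSV); c=np.array([x,y,h]); u=proj(c,ci).astype(int)
    M=np.zeros(b.shape[:2],bool); W=np.s_[u[1]-45:u[1]+45,u[0]-45:u[0]+45]
    M[W]=((hsv[...,1]<45)&(hsv[...,2]>145))[W]
    th=np.linspace(0,2*np.pi,60); best=[]
    for d in np.arange(-5,5.1,.25):
        for dx in np.arange(-2,2.1,.5):
            P=np.zeros(M.shape,np.uint8)
            for r,hl in [(w/2,14),(12,20)]:
                pts=[proj(c+gx*dx+gy*(d+s*hl)+r*(gx*np.cos(t)+gz*np.sin(t)),ci) for t in th for s in(-1,1)]
                cv2.fillConvexPoly(P,np.round(cv2.convexHull(np.array(pts,np.float32))*16).astype(np.int32),1,shift=4)
            P=P>0; best.append(((M&P).sum()/(M|P).sum(),d,dx))
    return np.round(max(best),2)
if __name__=='__main__':
    for k in('large','medium','small'): print(k,fit(k,np.load(f'f_{k}.npy'),np.load(f'fci_{k}.npy',allow_pickle=True).item()))
E
python3 fit.py
```

```text
large [ 0.91 -2.5   0.  ]
medium [ 0.88 -2.5  -0.5 ]
small [ 0.68 -1.    0.5 ]
```

```bash
python3 - <<'E'
from fit import *
nudge('small',1.8); nudge('large',2.3); nudge('medium',2.4)
for k in ('medium','large','small'):
    (x,y),a,h,w=SEAT[k]
    robot.movep([x,y-70,190],down(0).as_rotvec()); robot.hold(.4)
    ci=viewer.camera_info('wrist'); b=viewer.read_camera('wrist')
    overlay(k,b,ci,f'g_{k}.png',0,s=4,pad=48); print(k,fit(k,b,ci))
t=pic('top','t9.png')
I=[cv2.imread(f'pics/g_{k}.png') for k in('medium','large','small')]+[cv2.resize(t[150:260,140:410][:,:,::-1],(384,384*110//270))]
I[3]=cv2.copyMakeBorder(I[3],0,384-I[3].shape[0],0,0,cv2.BORDER_CONSTANT)
cv2.imwrite('pics/g4.png',cv2.resize(np.vstack([np.hstack(I[:2]),np.hstack(I[2:])])[:,:],(600,600)))
print(robot.observe()['t'])
E
```

```text
t 68.0167
t 73.2167
t 78.0417
medium [ 0.89 -0.25  1.  ]
large [ 0.91 -0.25  1.  ]
small [0.69 0.25 0.5 ]
81.325
```

View pics/g4.png

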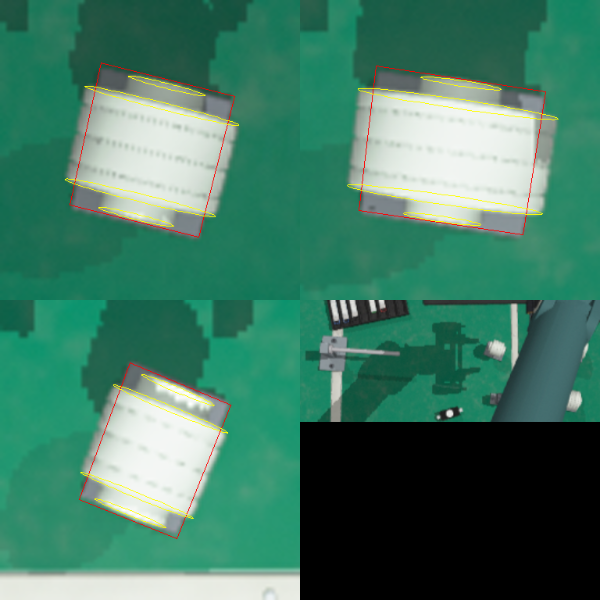

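```bash
python3 - <<'E'
from h import *
robot.job_done(); print(robot.observe()['t'])
E
```

```text
the job is handed in; nothing more can be done
the job is handed in; nothing more can be done
```

All four pieces are in their saddles, and I handed the job in at about 81 s of robot time. I took the collar off first, with all three drums still on the bar. The large, small and medium drums followed, each set in its own saddle and let go.

- **Order:** a picture taken after the collar came off showed the large drum still on the bar and the others behind it. I put the collar in its saddle before touching any drum.
- **Centring:** the drums first sat about 1 to 2.5 mm off along their grooves. The large drum's offset was partly my doing: I had shifted it about 1.8 mm the wrong way, after a picture probably taken before the arm had settled. I gripped each drum again and re-centred it.
- **Last fits:** all three drums are within about 0.25 mm along the groove. The fit also reads 0.5 to 1 mm sideways, which I take as measurement error because the V groove centres the piece. The fit for the small drum was poor (overlap 0.69), so for that one I relied on the overlaid picture, where it looks centred.
- **Collar:** it was checked by eye against the overlaid outline, not by a numeric fit, and looks centred.
- **Bystander and bar:** the last top picture shows the bar empty and the attenuator apparently where it was, judged by eye. The arm hid some of the saddles in that view. It was clear of everything at hand-in.

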